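# Dispense the tea canister with the spring stick

### The job

Tilt the dispenser's spring-centred stick sideways toward the lane that holds the round steel canister and hold it right over for two full seconds, so that the gate opens and the canister slides down to the end stop; then let the stick spring back upright. After that take the canister out of the lane and stand it upright, wholly on the round cork coaster. The carton must stay behind its own gate, and the green mug and the low tin where they stand.

Things in the scene. Friction and masses are not known exactly. Their poses are not given: they have to be found in the camera images.
- rack: Fixed tea dispenser, aluminium and wood, 200 (x) x 270 (y) mm. Origin on the worktop under it; x points away from its front, y to the left seen from the front, z up. The deck slopes 30 deg, low end in front: uphill is (0.866, 0, 0.5), its normal (-0.5, 0, 0.866). Two slippery lanes 62 mm wide, centre lines at y = +98 (left) and -98 mm (right); the stick stands between them.
- stick (a joint): Sideways tilt of the stick, rad: 0 centred (square to the deck), + toward the left lane (rack +y), - toward the right, range +-0.45. A spring of 0.9 N m/rad centres it (3.6 N at the knob at 0.4 rad). The gates hang on its rocker: the gate of the lane it is tilted to sinks (flush with the deck at 0.29 rad; go to 0.36 or more), the other rises. It also yields fore and aft on a spring, to no effect.
- stick_knob (a point): Centre of the stick's black ball knob, 28 mm across, 100 mm from the pivot, which lies on the deck at rack (-75, 0, 62) mm, level with the end stops. The 10 mm shaft is square to the deck, so it leans 30 deg toward the front; a collar up to 20 mm wide ends 24 mm below the ball's centre. The deck beside the stick is clear for 65 mm to either side.
- canister_mid (a point): Centre of the loose round plain steel tea canister, 53 mm in diameter, 67 mm high, about 0.12 kg; z is its own upward axis. At the start it stands in the upper bay of one of the lanes, behind the gate (20 mm high), square to the deck and so leaning 30 deg to the front. The upper bay has side walls 45 mm high.
- carton_mid (a point): Centre of the loose rectangular tea carton, 68 mm along the lane, 50 mm wide, 91 mm high, waiting in the upper bay of the other lane. It must stay there.
- stop_left (a point): Where the canister's centre comes to lie (within 4 mm) against the end stop of the left lane, 33.5 mm off the deck, still leaning 30 deg. The end stop is 40 mm high; the gate is 105 mm up the slope from it; beside this lower bay are only guide rails, 10 mm high and 6 mm thick, so the canister can be gripped across the lane (along rack y).
- stop_right (a point): The same for the right lane.
- coaster_top (a point): Centre of the upper face of the fixed round cork coaster, 100 mm in diameter, 6 mm thick, lying on the worktop.
- cup: Green and white mug, 64 x 89 x 48 mm, loose, a bystander. Origin at the middle of its underside.
- low_tin: Low round food tin, 86 mm in diameter, 40 mm high, loose, a bystander. Origin at the middle of its underside.
Mind the look-alikes: they are no part of the job. Leave any blue look-alike of the part that bears canister_mid alone.

How it is judged:
By the outcome, as a careful person would: the job done as asked, in the order asked, and still so for the second after the job is handed in, with the robot touching nothing.
It also fails if it takes over 50 s, if anything falls off the work surface, if the arm or the gripper's body presses on something with over 40 N, if the wrist force passes 120 N, or if a joint passes its speed limit or range.

### The arm

A 6-joint arm with a two-finger parallel gripper is mounted at the origin on a cart in front of the work surface, level with it; the furniture and walls round the work are solid. World frame = base frame: x ahead of the robot, y to its left, z up, the work surface at z = 0. Lengths are in m, angles in rad, forces in N, time in s.
With the tool pointing down it reaches from about 0.325 to 0.875 m from the base axis. Payload 4.4 kg.
Tool frame: the origin (TCP) lies midway between the tips of the shut fingers; the grasp point (between the pads) lies 19 mm behind it (bot.grasp_offset is the distance from the TCP to the grasp point, in m); z points along the fingers, y is the line along which they close (so a half turn about z gives the same grasp; the last joint's range is limited). The gripper opens to 85 mm and grips with 20 to 120 N. Pads are 22 mm wide; open, the fingers measure 114 mm over their backs; the gripper's body (76 mm by 85 mm) begins 54 mm behind the grasp point. The pads swing forward as they close: fully open they stand 13 mm farther back than shut.
Start: joints at [1.133, 0.207, 1.542, -0, 1.393, -0.15], TCP at [0.163, 0.552, 0.231] pointing down, gripper open.
Joint ranges: [-2.73, 2.73], [-0.86, 2.22], [0.23, 2.46], [-1.11, 4.25], [0.08, 2.63], [-2.82, 2.82]. Speed limits (rad/s): [2.79, 2.79, 3.14, 3.14, 3.14, 3.14].

### API

Orientations are given as a 3x3 rotation matrix whose columns are the frame's x, y, z axes.
In Python, from bench import bot gives the robot as it stands.
- The arm moves only by the shell command python3 -m creep 'ROWS' [OPENING] [FORCE]. ROWS is JSON, a list of rows, each a list of 6 numbers: the shift along the tool's x, y, z in cm, then the turn, a rotation vector about the tool's x, y, z in rad. A call has exactly 8 rows; each row is the pose to reach, as a shift and turn from the pose commanded when the call began, along the tool's axes at that moment; what a row does not reach only later rows make up. A row lasts 1/8 s, in which the tool goes at most 62.5 mm and 10.7 degrees, less where a joint would pass 70% of its speed; a pose out of reach is approached as far as the arm can. A call with a gripper value outside its range is refused whole. OPENING is the finger opening in cm, from 0 to 8.54, set as the call begins (- or left out, the last holds). The fingers move at their own pace and stop on an object; FORCE is the grip in N (left out, the last holds). Time passes only in rows, so rows that repeat a pose let the fingers close, or fill a call up. It gives the time, the measured TCP pose, the force, the opening and the grip force at its end, in the units of the state.
- bot.observe(): the state, without advancing time (a new reading comes with each control period).
- bot.camera(name): name is "side" or "top" or "wrist"; returns the picture (420x560x3 uint8, red, green, blue); there is no depth.
- bot.get_calibration(name): a dict with "K" (3x3 intrinsics, pixels), "rvec" (rotation vector, rad) and "tvec" (3), from world to camera coordinates, as OpenCV has them; the wrist camera has in their place "hand_eye" (4x4, takes a point from camera to tool coordinates, whose origin is the TCP and whose axes are the flange's). Camera axes: x right, y down, z forward; pixel columns grow to the right and rows downward; lengths in m; the calibration is good to about 2 mm. A picture is of the moment at which its call begins: read the wrist's pose just before it. get_calibration takes no time and is no camera call.
- bot.job_done(): hands the job in; it is judged then, once.
The state is a dict: "time": time; "joint_pos": joint angles; "joint_vel": joint speeds; "tau": joint torques, N m; "position": TCP position; "orientation": TCP orientation; "force": force on the tool from outside, world axes, zero at the start; "moment": the same for the moment, N m; "opening": finger opening in m; "finger_force": force on a finger pad.
Only numpy, scipy, OpenCV 4.12 (cv2) and the standard library are available. Lean on these libraries where they do the work, as an engineer would, in place of code of your own. Each camera call takes 0.05 s, during which the arm holds its last target. There are 200 camera calls.

## Working session

There is one attempt and no reset: what is moved stays moved. The work goes in short steps, Python scripts to look and compute and a shell command to move; the robot and the scene stay as the last step left them, time stands still between calls to the robot, and variables do not carry over. Pictures are saved under pics/ and viewed, at most 10 in all, crops included, and the job is handed in when it is done.

```bash
mkdir -p pics; ls
python3 - <<'E'
from bench import bot
import cv2,numpy as np
for n in("side","top"):
    cv2.imwrite(f"pics/{n}0.png",bot.camera(n)[:,:,::-1])
    print(n,bot.get_calibration(n))
print(bot.get_calibration("wrist"),bot.grasp_offset)
s=bot.observe();print(s["time"],s["position"],np.round(s["orientation"],3))
E
```

```text
pics
side {'K': array([[490.55906311,   0.        , 283.32700275],
       [  0.        , 490.55906311, 202.80287852],
       [  0.        ,   0.        ,   1.        ]]), 'rvec': array([ 0.74141436, -2.40554888,  1.34372343]), 'tvec': array([0.47097439, 0.15918286, 1.34715739])}
top {'K': array([[481.98802601,   0.        , 280.56480365],
       [  0.        , 481.98802601, 211.76500822],
       [  0.        ,   0.        ,   1.        ]]), 'rvec': array([ 2.18615637, -2.22927457,  0.07123173]), 'tvec': array([0.19443765, 0.43383671, 1.37301195])}
{'K': array([[306.74461347,   0.        , 279.06424131],
       [  0.        , 306.74461347, 211.36949695],
       [  0.        ,   0.        ,   1.        ]]), 'hand_eye': array([[-4.72797491e-04, -9.55464267e-01, -2.95106440e-01,
         7.42455626e-02],
       [ 9.99999518e-01, -7.05789611e-04,  6.83006073e-04,
         7.55676554e-04],
       [-8.60870956e-04, -2.95105974e-01,  9.55464140e-01,
        -1.42695418e-01],
       [ 0.00000000e+00,  0.00000000e+00,  0.00000000e+00,
         1.00000000e+00]])} 0.0187
0.1 [0.16235046 0.55087746 0.2302256 ] [[-0.959  0.283 -0.001]
 [ 0.283  0.959 -0.002]
 [ 0.    -0.002 -1.   ]]
```

View pics/side0.png

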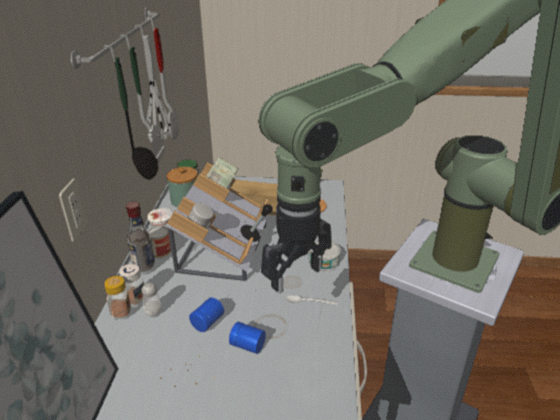

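View pics/top0.png

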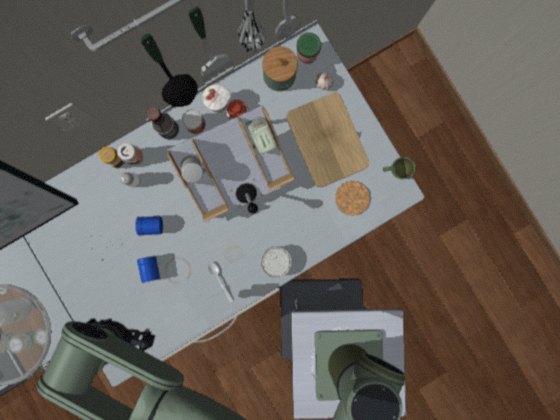

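The side view is partly blocked by the arm. It shows the rack with the steel canister at (203,215), the carton at (222,172) and the knob near (250,232). The top view shows:
- canister in the left lane (192,170), carton (263,140), knob (252,208)
- cork coaster (353,198), mug (402,168), low tin (277,262)
- blue look-alikes (149,226) and (149,269), which are not part of the job

The plain steel one in the lane fits the description. I'll confirm it in a crop.

```bash
cat > h.py <<'E'
import numpy as np,cv2
from bench import bot
def cam(n):
    c=bot.get_calibration(n);R=cv2.Rodrigues(c["rvec"])[0];return c["K"],R,c["tvec"]
def ray(n,u,v):
    K,R,t=cam(n);d=R.T@np.linalg.inv(K)@[u,v,1];return -R.T@t,d
def onz(n,u,v,z):
    o,d=ray(n,u,v);return o+d*(z-o[2])/d[2]
def proj(n,P):
    K,R,t=cam(n);p=K@(R@np.asarray(P,float)+t);return p[:2]/p[2]
E
python3 - <<'E'
from h import *
im=cv2.imread("pics/top0.png")
cv2.imwrite("pics/top0c.png",cv2.resize(im[95:235,150:350],None,fx=4,fy=4,interpolation=cv2.INTER_CUBIC))
im=cv2.imread("pics/side0.png")
cv2.imwrite("pics/side0c.png",cv2.resize(im[140:290,150:350],None,fx=4,fy=4,interpolation=cv2.INTER_CUBIC))
for nm,u,v,z in [("coaster",353,198,.006),("tin",277,262,.04),("mug",402,168,.04),("can",192,170,.2),("knob",252,208,.14)]:
    print(nm,onz("top",u,v,z).round(3))
E
```

```text
coaster [ 0.473 -0.024  0.006]
tin [0.296 0.199 0.04 ]
mug [ 0.553 -0.159  0.04 ]
can [0.536 0.406 0.2  ]
knob [0.443 0.262 0.14 ]
```

View pics/top0c.png

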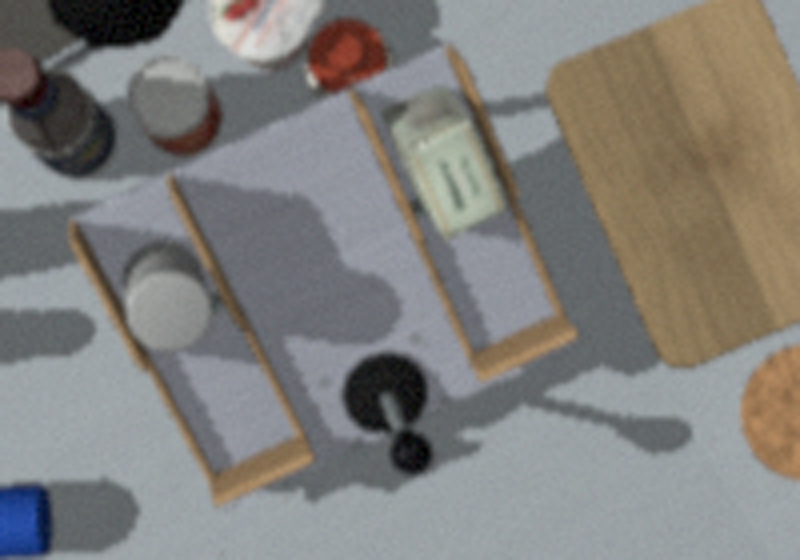

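View pics/side0c.png

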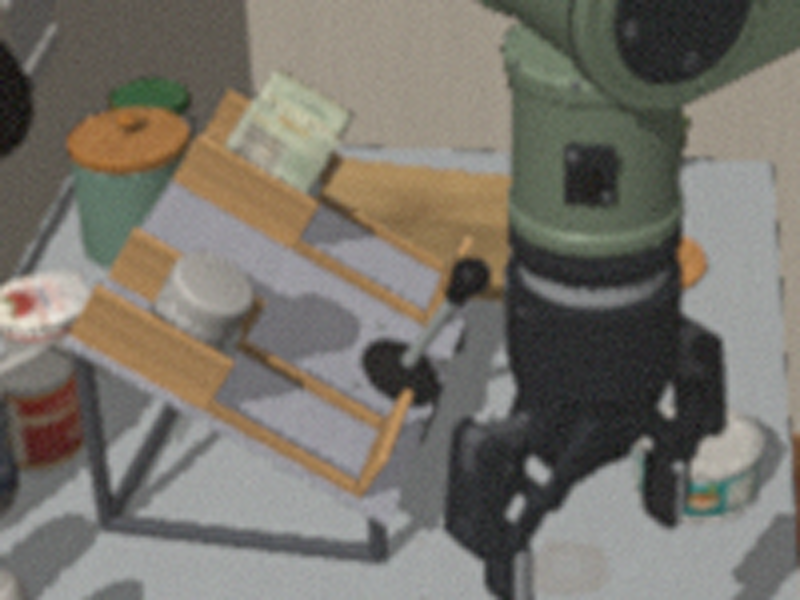

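Confirmed: the plain steel canister is in the left lane, at crop position (168,311) in the top view. The carton is in the right lane. Next I'll fit the rack pose.

Run:
```python
from h import *
from scipy.optimize import least_squares
U=np.array([.866,0,.5]);N=np.array([-.5,0,.866]);P0=np.array([-.075,0,.062])
def pts(s,e):
    return [P0+.1*N, P0+.003*N, P0+s*U+[0,.098,0]+.067*N]
obs={"top":[(252.75,208),(246.25,193.25),(192,172.75)],"side":[(266.75,209.75),(250.5,233.25),(203.25,210.25)]}
def W(q,p):
    c,s=np.cos(q[2]),np.sin(q[2]);return np.array([c*p[0]-s*p[1]+q[0],s*p[0]+c*p[1]+q[1],p[2]])
def f(q):
    return np.concatenate([proj(n,W(q,p))-o for n in obs for p,o in zip(pts(q[3],0),obs[n])])
r=least_squares(f,[.5,.25,.4,.12]);q=r.x
print(q,f(q).round(1))
for n,p in [("knob",pts(0,0)[0]),("can",P0+q[3]*U+[0,.098,0]+.0335*N),("stop?",P0+.0265*U+[0,.098,0]+.0335*N)]: print(n,W(q,p).round(4))
# check where end-stop corners project: top edge, inner face s=0
for s in(0,-.01):
  for y in(.067,.129):
    p=P0+s*U+.04*N+[0,y,0];print(s,y,*(( (proj(n,W(q,p))-o)*4).round() for n,o in(("top",(150,95)),("side",(150,140)))))
# stick points
c,s=np.cos(q[2]),np.sin(q[2]);R=np.array([[c,-s,0],[s,c,0],[0,0,1]])
print("rack R",R.round(3))
for d,L in((0,.1),(0,.07),(.38,.1)):
    p=P0+L*(np.cos(d)*N+np.sin(d)*np.array([0,1,0]));print(d,L,W(q,p).round(4))
```

```text
[0.55714897 0.31275316 0.41673566 0.14171732] [-0.8 -0.2 -0.5  0.2 -0.1  0.   0.5 -1.1 -0.  -0.4  0.4 -0.6]
knob [0.4428 0.2622 0.1486]
can [0.5458 0.4149 0.1619]
stop? [0.4546 0.3745 0.1043]
0 0.067 [301. 457.] [404. 392.]
0 0.129 [217. 496.] [380. 450.]
-0.01 0.067 [307. 469.] [417. 400.]
-0.01 0.129 [223. 508.] [394. 458.]
rack R [[ 0.914 -0.405  0.   ]
 [ 0.405  0.914  0.   ]
 [ 0.     0.     1.   ]]
0 0.1 [0.4428 0.2622 0.1486]
0 0.07 [0.4566 0.2682 0.1226]
0.38 0.1 [0.4311 0.2975 0.1424]
```

```bash
cat >> h.py <<'E'
from scipy.spatial.transform import Rotation as Ro
q=[0.55715,0.31275,0.41674]
c_,s_=np.cos(q[2]),np.sin(q[2]);RR=np.array([[c_,-s_,0],[s_,c_,0],[0,0,1]])
U=RR@[.866,0,.5];N=RR@[-.5,0,.866];Y=RR[:,1]
PIV=RR@[-.075,0,.062]+[q[0],q[1],0]
RL=np.c_[np.cross(Y,-N),Y,-N]   # leaning tool
def go(p,R):
    s=bot.observe();R0=np.array(s["orientation"])
    print("shift cm",(R0.T@(np.asarray(p)-s["position"])*100).round(2),"turn",Ro.from_matrix(R0.T@R).as_rotvec().round(4))
E
python3 - <<'E'
from h import *
go(PIV+.19*N,RL)
E
```

```text
shift cm [-31.64 -22.67   0.41] turn [-0.186  -0.5027 -0.6866]
```

```bash
python3 -m creep '[[-4.5,-3.2,0.1,-0.027,-0.072,-0.098],[-9,-6.5,0.1,-0.053,-0.144,-0.196],[-13.6,-9.7,0.2,-0.08,-0.215,-0.294],[-18.1,-13,0.2,-0.106,-0.287,-0.392],[-22.6,-16.2,0.3,-0.133,-0.359,-0.49],[-27.1,-19.4,0.3,-0.159,-0.431,-0.588],[-31.6,-22.7,0.4,-0.186,-0.503,-0.687],[-31.6,-22.7,0.4,-0.186,-0.503,-0.687]]' 4.5 25
python3 - <<'E'
from h import *
s=bot.observe();R=np.array(s["orientation"]);p=s["position"]
w=bot.camera("wrist");cv2.imwrite("pics/w1.png",w[:,:,::-1])
c=bot.get_calibration("wrist");H=c["hand_eye"]
for nm,P in(("knob",PIV+.1*N),("piv",PIV),("stop",PIV+.0265*U+.098*Y+.067*N)):
    t=R.T@(P-p);x=H[:3,:3].T@(t-H[:3,3]);k=c["K"]@x;print(nm,k[:2]/k[2])
go(PIV+.082*N,RL)
E
```

```text
time: 1.1
position: [0.4018, 0.242, 0.2264]
orientation: [[-0.792, -0.403, 0.459], [-0.348, 0.915, 0.202], [-0.502, 0.001, -0.865]]
force: [-0.9, 1.1, -0.3]
opening: 0.0449
finger_force: 0.0
knob [281.46503848 214.63631976]
piv [280.85884341 186.87410386]
stop [387.35666104 230.72586738]
shift cm [-0.06  0.28 10.81] turn [-0.0017  0.0017 -0.0014]
```

View pics/w1.png

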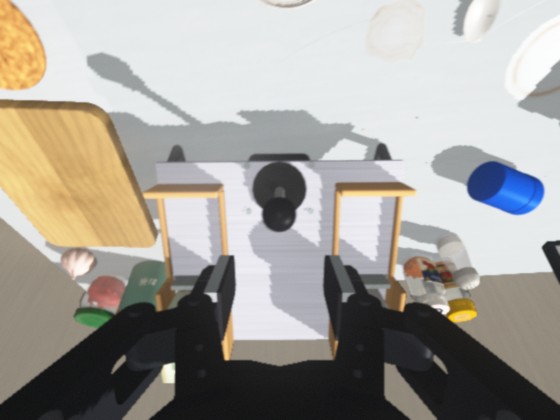

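The wrist picture shows the knob at (279,214), within 2 px of the prediction, so the fit holds. I'll descend along the stick next.

```bash
python3 -m creep '[[0,0.2,3,0,0,0],[0,0.2,6,0,0,0],[0,0.2,8.5,0,0,0],[0,0.2,10,0,0,0],[0,0.2,10.8,0,0,0],[0,0.2,10.8,0,0,0],[0,0.2,10.8,0,0,0],[0,0.2,10.8,0,0,0]]' 4.0
python3 - <<'E'
from h import *
s=bot.observe();d=s["position"]-PIV;print(d@U,d@Y,d@N)
E
```

```text
time: 2.15
position: [0.4505, 0.2684, 0.1347]
orientation: [[-0.79, -0.405, 0.459], [-0.35, 0.914, 0.205], [-0.503, 0.001, -0.864]]
force: [-0.7, -0.0, 0.0]
opening: 0.0399
finger_force: 0.0
0.0013222260910695227 0.0026556753458950215 0.08320987782153529
```

```bash
python3 -m creep '[[0,0.8,0,0,0,0],[0,1.6,0.1,0,0,0],[0,2.4,0.2,0,0,0],[0,3.2,0.4,0,0,0],[0,3.8,0.5,0,0,0],[0,4.3,0.6,0,0,0],[0,4.3,0.6,0,0,0],[0,4.3,0.6,0,0,0]]'
python3 - <<'E'
from h import *
s=bot.observe();d=s["position"]-PIV;print(d@U,d@Y,d@N,"F rack",RR.T@s["force"],s["finger_force"])
cv2.imwrite("pics/w2.png",bot.camera("wrist")[:,:,::-1])
R=np.array(s["orientation"]);c=bot.get_calibration("wrist");H=c["hand_eye"]
for a in(.36,.4,.43):
    P=PIV+.1*(np.cos(a)*N+np.sin(a)*Y)
    x=H[:3,:3].T@(R.T@(P-s["position"])-H[:3,3]);k=c["K"]@x;print(a,k[:2]/k[2])
E
```

```text
time: 3.15
position: [0.4357, 0.3086, 0.1287]
orientation: [[-0.791, -0.405, 0.458], [-0.35, 0.914, 0.204], [-0.502, 0.001, -0.865]]
force: [1.4, -4.6, 0.1]
opening: 0.0404
finger_force: 2.2
0.0006420107255505902 0.045341285108449245 0.0766545616480493 F rack [-0.58123826 -4.72228366  0.12145147] 2.1926606947090477
0.36 [257.18040975 283.44133838]
0.4 [265.37962928 281.76991889]
0.43 [271.34118982 280.43227187]
```

View pics/w2.png

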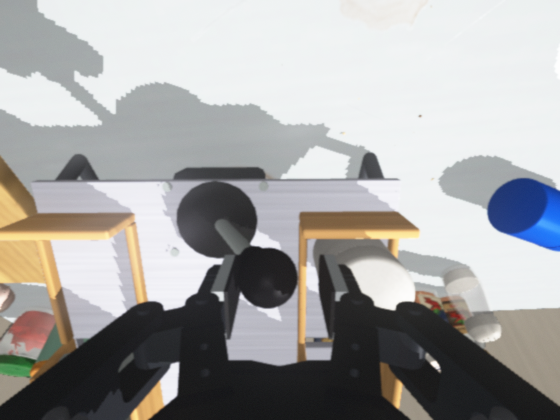

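The picture shows the knob at (265,277), which means a tilt of about 0.40, and the canister has already slid down to the left end stop (365,275). I'll hold for a bit over two seconds, then go back and retreat along the stick.

```bash
for i in 1 2; do python3 -m creep '[[0,0,0,0,0,0],[0,0,0,0,0,0],[0,0,0,0,0,0],[0,0,0,0,0,0],[0,0,0,0,0,0],[0,0,0,0,0,0],[0,0,0,0,0,0],[0,0,0,0,0,0]]'; done
python3 -m creep '[[0,0,0,0,0,0],[0,0,0,0,0,0],[0,-0.8,-0.1,0,0,0],[0,-1.8,-0.3,0,0,0],[0,-2.8,-0.4,0,0,0],[0,-3.8,-0.6,0,0,0],[0,-4.5,-0.6,0,0,0],[0,-4.5,-0.6,0,0,0]]'
python3 -m creep '[[0,0,0,0,0,0],[0,0,-1,0,0,0],[0,0,-3,0,0,0],[0,0,-5,0,0,0],[0,0,-7,0,0,0],[0,0,-9,0,0,0],[0,0,-10,0,0,0],[0,0,-10,0,0,0]]' 8.5
python3 - <<'E'
from h import *
T=bot.camera("top");S=bot.camera("side")
a=cv2.resize(T[130:235,150:290,::-1],None,fx=2.8,fy=4);
f=lambda im,x,y,w,h,k:cv2.resize(im[y:y+h,x:x+w,::-1],None,fx=k,fy=k,interpolation=cv2.INTER_CUBIC)
cv2.imwrite("pics/ts3.png",np.hstack([f(T,160,130,100,140,4),f(S,180,150,100,140,4)]))
P=PIV+.0265*U+.098*Y+.067*N
print(((proj("top",P)-(160,130))*4).round(),((proj("side",P)-(180,150))*4+[400,0]).round())
s=bot.observe();print(s["time"],s["position"]);go(PIV+.0265*U+.098*Y+.11*N,RL)
E
```

```text
time: 4.2
position: [0.4356, 0.3086, 0.1287]
orientation: [[-0.791, -0.405, 0.458], [-0.35, 0.914, 0.204], [-0.502, 0.001, -0.865]]
force: [3.1, -4.7, -0.6]
opening: 0.0399
finger_force: 2.4
time: 5.2
position: [0.4356, 0.3086, 0.1287]
orientation: [[-0.791, -0.405, 0.458], [-0.35, 0.914, 0.204], [-0.502, 0.001, -0.865]]
force: [2.7, -4.7, -0.3]
opening: 0.0401
finger_force: 2.4
time: 6.2
position: [0.4511, 0.2664, 0.1339]
orientation: [[-0.792, -0.404, 0.458], [-0.349, 0.915, 0.204], [-0.502, 0.002, -0.865]]
force: [-0.8, -0.0, -0.2]
opening: 0.0399
finger_force: 0.0
time: 7.2
position: [0.4054, 0.2463, 0.2215]
orientation: [[-0.79, -0.405, 0.46], [-0.35, 0.914, 0.205], [-0.504, 0.001, -0.864]]
force: [0.1, 0.5, -0.3]
opening: 0.0849
finger_force: 0.0
[206. 321.] [655. 332.]
7.3 [0.40499021 0.2459925  0.21990136]
shift cm [-2.64  9.74  7.25] turn [ 0.0013  0.0012 -0.0003]
```

View pics/ts3.png

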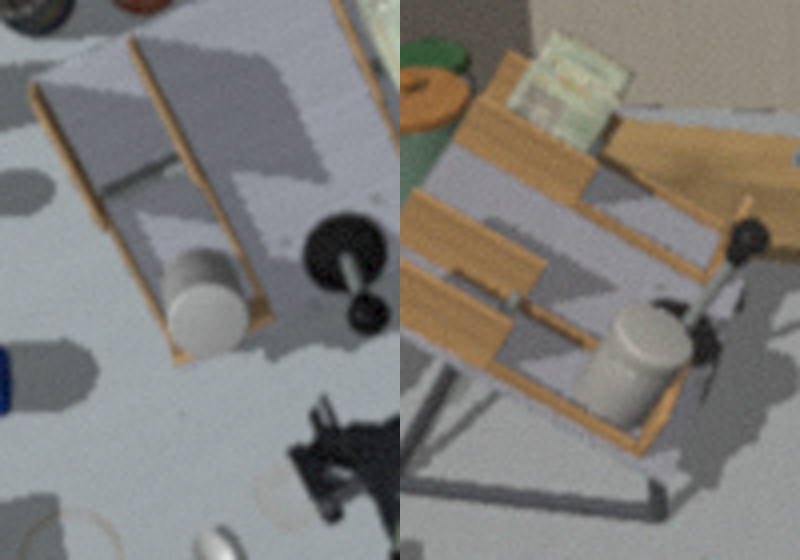

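The canister rests at the left end stop, with its top at (207,318) and (652,337), within about 1 mm of the prediction. The stick is upright and the carton is in place. I'll go over the canister and descend.

```bash
python3 -m creep '[[-0.9,3.3,0,0,0,0],[-1.8,6.6,1,0,0,0],[-2.6,9.7,3,0,0,0],[-2.6,9.7,5,0,0,0],[-2.6,9.7,7,0,0,0],[-2.6,9.7,7,0,0,0],[-2.6,9.7,7,0,0,0],[-2.6,9.7,7,0,0,0]]' 8.5
python3 - <<'E'
from h import *
go(PIV+.0265*U+.098*Y+.022*N,RL)
E
```

```text
time: 8.3
position: [0.4189, 0.3582, 0.1739]
orientation: [[-0.791, -0.405, 0.459], [-0.349, 0.914, 0.205], [-0.503, 0.002, -0.864]]
force: [-0.6, -0.3, -0.0]
opening: 0.085
finger_force: 0.0
shift cm [0.11 0.03 9.14] turn [ 0.0014  0.0033 -0.0006]
```

```bash
python3 -m creep '[[0,0,2,0,0,0],[0,0,4,0,0,0],[0,0,6,0,0,0],[0,0,7.5,0,0,0],[0,0,8.5,0,0,0],[0,0,9,0,0,0],[0,0,9,0,0,0],[0,0,9,0,0,0]]' 8.5
python3 -m creep '[[0,0,0,0,0,0],[0,0,0,0,0,0],[0,0,0,0,0,0],[0,0,0,0,0,0],[0,0,0,0,0,0],[0,0,0,0,0,0],[0,0,0,0,0,0],[0,0,0,0,0,0]]' 4.0 35
python3 - <<'E'
from h import *
s=bot.observe();d=s["position"]-PIV;print(d@U,d@Y,d@N)
E
```

```text
time: 9.3
position: [0.4599, 0.3767, 0.0957]
orientation: [[-0.791, -0.405, 0.459], [-0.35, 0.914, 0.205], [-0.502, 0.001, -0.865]]
force: [-0.5, -0.0, 0.1]
opening: 0.085
finger_force: 0.0
time: 10.3
position: [0.4598, 0.3766, 0.0957]
orientation: [[-0.791, -0.405, 0.459], [-0.35, 0.914, 0.204], [-0.502, 0.001, -0.865]]
force: [-3.8, -1.9, 6.3]
opening: 0.0523
finger_force: 35.6
0.027058224873104095 0.09775692042339335 0.023237466650648898
```

```bash
python3 -m creep '[[0,0,-1,0,0,0],[0,0,-2.5,0,0,0],[0,0,-4.5,0,0,0],[0,0,-6.5,0,0,0],[0,0,-8.5,0,0,0],[0,0,-10.5,0,0,0],[0,0,-12,0,0,0],[0,0,-12,0,0,0]]'
python3 - <<'E'
from h import *
im=cv2.imread("pics/top0.png")[170:225,325:380]
h=cv2.cvtColor(im,cv2.COLOR_BGR2HSV)
m=((h[...,0]<16)&(h[...,1]>100)&(h[...,2]>110)).astype(np.uint8)
n,l,st,ce=cv2.connectedComponentsWithStats(m);i=1+st[1:,4].argmax()
x,y,w,hh,a=st[i];pc=(325+x+(w-1)/2,170+y+(hh-1)/2);print(st[i],ce[i]+[325,170],pc)
C=onz("top",*pc,.006);print(C, np.linalg.norm(onz("top",325+x,pc[1],.006)-onz("top",325+x+w,pc[1],.006)))
for yaw in(-.05,):
    a=np.arctan2(C[1],C[0]);r=np.array([np.cos(a),np.sin(a),0]);z=np.array([0,0,-1.]);R=np.c_[-r,np.cross(z,-r),z]
    print(R);go(C+[0,0,.12],R)
E
```

```text
time: 11.3
position: [0.4049, 0.3523, 0.2002]
orientation: [[-0.79, -0.405, 0.46], [-0.349, 0.914, 0.206], [-0.504, 0.002, -0.864]]
force: [-0.9, 0.4, -0.9]
opening: 0.0527
finger_force: 37.0
[ 11  12  33  33 803] [352.21668742 197.72229141] (np.float64(352.0), np.float64(198.0))
[ 0.473406   -0.02073267  0.006     ] 0.09537089374161657
[[-0.99904239  0.04375274  0.        ]
 [ 0.04375274  0.99904239  0.        ]
 [-0.          0.         -1.        ]]
shift cm [ 11.36 -36.89   1.9 ] turn [0.1233 0.5179 0.4498]
```

Run:
```python
from h import *
R=np.array([[-.99904,.04375,0],[.04375,.99904,0],[0,0,-1]])
go([.35,.33,.28],R);go([.36,.15,.28],R);
```

```text
shift cm [ 1.1   0.2  -9.87] turn [0.1233 0.5179 0.4498]
shift cm [  6.6  -16.66 -13.11] turn [0.1233 0.5179 0.4498]
```

```bash
python3 -m creep '[[0.5,0.1,-5,0,0,0],[1.1,0.2,-10,0.02,0.08,0.07],[2.2,-3,-10.5,0.04,0.17,0.15],[3.3,-6.5,-11.1,0.06,0.26,0.225],[4.4,-10,-11.7,0.082,0.345,0.3],[5.5,-13.5,-12.4,0.103,0.432,0.375],[6.6,-16.7,-13.1,0.123,0.518,0.45],[6.6,-16.7,-13.1,0.123,0.518,0.45]]'
python3 - <<'E'
from h import *
R=np.array([[-.99904,.04375,0],[.04375,.99904,0],[0,0,-1]])
go([.4734,-.0207,.09],R)
E
```

```text
time: 12.3
position: [0.3615, 0.1478, 0.2781]
orientation: [[-0.999, 0.049, -0.003], [0.049, 0.999, -0.002], [0.003, -0.002, -1.0]]
force: [-1.0, -0.3, -1.0]
opening: 0.0521
finger_force: 37.4
shift cm [-12.06 -16.25  18.8 ] turn [-0.002  -0.0034 -0.0049]
```

```bash
python3 -m creep '[[-2.5,-3.4,2,0,0,0],[-5,-6.8,4,0,0,0],[-7.5,-10.2,7,0,0,0],[-10,-13.6,10,0,0,0],[-12.1,-16.2,13.5,0,0,0],[-12.1,-16.2,16.5,0,0,0],[-12.1,-16.2,18.8,0,0,0],[-12.1,-16.2,18.8,0,0,0]]'
python3 - <<'E'
from h import *
T=bot.camera("top");S=bot.camera("side")
f=lambda im,x,y,w,h,k:cv2.resize(im[y:y+h,x:x+w,::-1],None,fx=k,fy=k,interpolation=cv2.INTER_CUBIC)
x,y=proj("side",[.4734,-.0207,.05]).astype(int)
cv2.imwrite("pics/ts4.png",np.hstack([f(T,302,148,100,120,4),f(S,max(0,x-50),max(0,y-60),100,120,4)]));print(x,y)
R=np.array([[-.99904,.04375,0],[.04375,.99904,0],[0,0,-1]])
s=bot.observe();print(s["position"]);go([.4734,-.0207,.0295],R)
E
```

```text
time: 13.3
position: [0.4712, -0.0167, 0.0884]
orientation: [[-0.999, 0.043, -0.008], [0.043, 0.999, 0.0], [0.008, 0.0, -1.0]]
force: [-0.1, 0.2, -1.6]
opening: 0.0524
finger_force: 37.5
312 192
[ 0.47383534 -0.0173355   0.09109745]
shift cm [ 0.02 -0.33  6.16] turn [-0.0011 -0.0016  0.0007]
```

View pics/ts4.png

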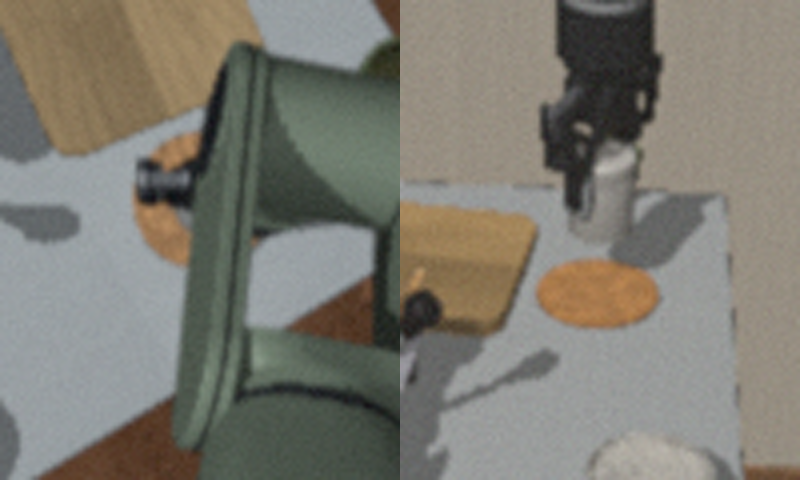

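The canister hangs upright above the coaster: in the side half its base is at (600,235) and the coaster at (600,293). I'll lower it.

```bash
python3 -m creep '[[0,-0.3,1.5,0,0,0],[0,-0.3,3,0,0,0],[0,-0.3,4.3,0,0,0],[0,-0.3,5.2,0,0,0],[0,-0.3,5.7,0,0,0],[0,-0.3,6,0,0,0],[0,-0.3,6,0,0,0],[0,-0.3,6,0,0,0]]'
```

```text
time: 14.4
position: [0.4737, -0.0211, 0.0313]
orientation: [[-0.999, 0.044, -0.001], [0.044, 0.999, -0.001], [0.001, -0.001, -1.0]]
force: [0.0, 0.7, -0.3]
opening: 0.0521
finger_force: 37.5
```

```bash
python3 -m creep '[[0,0,0.05,0,0,0],[0,0,0.1,0,0,0],[0,0,0.15,0,0,0],[0,0,0.18,0,0,0],[0,0,0.2,0,0,0],[0,0,0.2,0,0,0],[0,0,0.2,0,0,0],[0,0,0.2,0,0,0]]'
```

```text
time: 15.4
position: [0.4733, -0.021, 0.0289]
orientation: [[-0.999, 0.044, -0.002], [0.044, 0.999, -0.001], [0.002, -0.001, -1.0]]
force: [-0.4, 0.0, 0.3]
opening: 0.0522
finger_force: 37.5
```

```bash
python3 -m creep '[[0,0,0.03,0,0,0],[0,0,0.06,0,0,0],[0,0,0.09,0,0,0],[0,0,0.12,0,0,0],[0,0,0.12,0,0,0],[0,0,0.12,0,0,0],[0,0,0.12,0,0,0],[0,0,0.12,0,0,0]]'
```

```text
time: 16.4
position: [0.4734, -0.021, 0.0288]
orientation: [[-0.999, 0.044, -0.002], [0.044, 0.999, -0.001], [0.002, -0.001, -1.0]]
force: [-4.7, -0.3, 10.2]
opening: 0.0526
finger_force: 37.9
```

Contact: 10 N upward. Next I'll back off slightly, release and retreat straight up.

```bash
python3 -m creep '[[0,0,-0.07,0,0,0],[0,0,-0.07,0,0,0],[0,0,-0.07,0,0,0],[0,0,-0.07,0,0,0],[0,0,-0.07,0,0,0],[0,0,-0.07,0,0,0],[0,0,-0.07,0,0,0],[0,0,-0.07,0,0,0]]' 8.3
python3 -m creep '[[0,0,-1,0,0,0],[0,0,-3,0,0,0],[0,0,-6,0,0,0],[0,0,-9,0,0,0],[0,0,-12,0,0,0],[0,0,-15,0,0,0],[3,0,-18,0,0,0],[5,0,-18,0,0,0]]'
python3 - <<'E'
from h import *
S=bot.camera("side");T=bot.camera("top")
f=lambda im,x,y,w,h,k:cv2.resize(im[y:y+h,x:x+w,::-1],None,fx=k,fy=k,interpolation=cv2.INTER_CUBIC)
cv2.imwrite("pics/ts5.png",np.hstack([f(T,150,90,270,200,1.5),f(S,180,130,200,150,2)]))
E
```

```text
time: 17.4
position: [0.4733, -0.021, 0.0284]
orientation: [[-0.999, 0.044, -0.002], [0.044, 0.999, -0.001], [0.002, -0.001, -1.0]]
force: [-0.3, 0.8, -0.7]
opening: 0.0831
finger_force: 0.0
time: 18.4
position: [0.425, -0.019, 0.212]
orientation: [[-0.999, 0.044, 0.005], [0.044, 0.999, -0.003], [-0.005, -0.003, -1.0]]
force: [0.2, -0.6, -0.0]
opening: 0.0831
finger_force: 0.0
```

View pics/ts5.png

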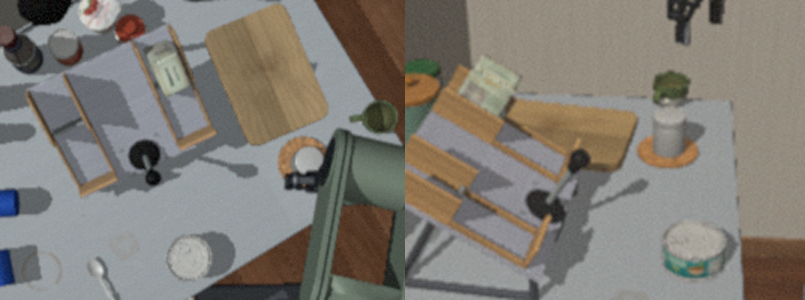

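The canister stands upright, central on the coaster at (305,160) in the top half and (668,135) in the side half. The carton is still behind its gate, the stick is upright, and the mug and tin are where they were.

```bash
python3 -c "from bench import bot;print(bot.job_done())"
```

```text
the job is handed in; nothing more can be done
None
```

The job is handed in: the stick was held at about 0.40 rad to the left for over 2 s and sprang back upright; the canister now stands upright, wholly on the coaster, and the carton, mug and tin have not moved.

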